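# Release the seal carver's ratchet vise

## Robot

A 7-joint arm with a two-finger parallel gripper is mounted at the origin on the work surface. World frame = base frame: x ahead of the robot, y to its left, z up, the work surface at z = 0. Lengths are in m, angles in rad, forces in N, time in s.
With the tool pointing down it reaches from about 0.35 to 0.9 m from the base axis. Payload 8.1 kg.
Tool frame: the origin (TCP) lies where the fingers leave the gripper's body, on its centre line; the fingertips stand 66 mm ahead of it and the grasp point (between the pads) lies 47 mm ahead of it (arm.tip_reach is the distance from the TCP to the fingertips, in m); z points along the fingers, y is the direction in which the jaws open and shut (so a half turn about z gives the same grasp; the last joint's range is limited). The gripper opens to 92 mm and grips with 3 to 60 N. Pads are 19 mm wide; open, the fingers measure 130 mm over their backs; the gripper's body (75 mm by 190 mm) begins 47 mm behind the grasp point.
Start: joints at [1.071, 0.434, 0.025, 1.573, -0.012, 1.134, -0.075], TCP at [0.242, -0.576, 0.292] pointing down, gripper open.
Joint ranges: [-2.62, 2.62], [-0.44, 2.09], [-1.27, 1.32], [0.08, 2.57], [-1.32, 4.46], [0.12, 2], [-2.74, 2.74]. Speed limits (rad/s): [2.22, 2.22, 3.01, 3.01, 3.14, 3.14, 3.14].

## Interface

Orientations are given as a rotation vector (axis times angle).
In Python, from cell import arm gives the robot as it stands.
- The arm moves only by the tool carry_out, never from a script. Its argument "plan" is a list of rows, each a list of 5 numbers: the shift along the world's x, y, z in cm, then the turn about the world's z in rad, then the finger opening in cm, from 0 to 9.18. In form: [[tx, ty, tz, spin, fingers], ...]. A call has 1 to 20 rows; each row is the pose to reach, as a shift and turn from the pose measured when the call began; what a row does not reach only later rows make up. A row lasts 1/10 s, in which the tool goes at most 50 mm and 8.59 degrees, less where a joint would pass 70% of its speed; a pose out of reach is approached as far as the arm can. A call with a gripper value outside its range is refused whole. The fingers move at their own pace and stop on an object; "squeeze" is the grip in N (left out, the last holds). Time passes only in rows, so rows that repeat a pose let the fingers close. It gives the time, the measured TCP pose, the force and the opening at its end, in the units of the state.
- arm.observe(): the state, without advancing time (a new reading comes with each control period).
- arm.get_image(name): name is "scene" or "top" or "wrist"; returns (picture, depth): 400x640x3 uint8, red, green, blue; 400x640 float32, m along the optical axis (not along the pixel's ray), 0 where there is no reading.
- arm.get_calibration(name): a dict with "intrinsics" (3x3 intrinsics, pixels), "rvec" (rotation vector, rad) and "tvec" (3), from world to camera coordinates, as OpenCV has them; the wrist camera has in their place "tool_from_camera" (4x4, takes a point from camera to tool coordinates, whose origin is the TCP and whose axes are the flange's). Camera axes: x right, y down, z forward; pixel columns grow to the right and rows downward; lengths in m; the calibration is good to about 2 mm. A picture is of the moment at which its call begins: read the wrist's pose just before it. get_calibration takes no time and is no camera call.
- arm.sign_off(): hands the job in, once; it reports no verdict.
The state is a dict: "clock": time; "joints": joint angles; "dq": joint speeds; "joint_efforts": joint torques, N m; "position": TCP position; "ee_rot": TCP orientation; "force": force on the tool from outside, world axes, zero at the start; "ft_torque": the same for the moment, N m; "width": opening from 0.0 (shut) to 1.0 (fully open).
Only numpy, scipy, OpenCV 4.12 (cv2) and the standard library are available. Lean on these libraries where they do the work, as an engineer would, in place of code of your own. Each camera call takes 0.05 s, during which the arm holds its last target. There are 200 camera calls.

## Task

The ratchet vise is clamped on a seal. With a fingertip, press down the release lever on the sliding jaw and, keeping it pressed, push the jaw back along its toothed bar all the way to the end stop, then take the hand away. Leave the seal standing free where it is, untouched, and do not disturb the other things on the ledge.

Things in the scene. Friction and masses are not known exactly. Their poses are not given: they have to be found in the camera images.
- vise: Seal engraver's ratchet vise, fixed: grey base plate 236 x 80 x 10 mm, steel bar 32 mm wide along its middle (top at 24 mm, 3 mm saw teeth), grey fixed jaw 62 mm high at the -x end, bare-metal sliding jaw, grey end stop 40 mm high at the +x end. Origin: centre of the underside, on the ledge. x runs along the bar from fixed jaw to end stop; the jaw opens towards +x. z up.
- carriage (a joint): Sliding jaw's position along the bar (m): 0 as clamped on the seal, growing as it opens, 0.045 at the end stop. The ratchet blocks opening until the release lever is pressed; then it slides against about 2.5 N of friction. Its soft rubber facing presses on the seal with about 6 N and springs out 4 mm as the jaw backs off.
- jaw_plate (a point): Middle of the top edge of the sliding jaw's upright plate (14 mm thick, 48 mm wide, top 66 mm above the ledge), which holds the rubber facing. From its back face a gap 52 mm long, open above and to both sides, runs along +x of the vise to the bridge; the thumb plate lies in this gap. Behind the bridge are two low cheeks with the pawl between them. Moves with the sliding jaw.
- release (a joint): Angle of the release lever (rad): 0 at rest (pawl in the teeth), 0.2 pressed fully down. The pawl is clear of the teeth from about 0.1 on. It springs back when let go, and pressing must be kept up while the jaw slides. It rocks on a pin under the bridge, 10 mm behind the bridge's front face and 38 mm above the ledge.
- thumb_plate (a point): Middle of the top of the release lever's dark ribbed thumb plate, 42 mm wide across the bar and 46 mm long. At rest the plate slopes up from the bridge to the jaw plate (0.2 rad; this point is 54 mm above the ledge); fully pressed its top is level, 46 mm above the ledge. Pressing it down here takes 2 N to begin and about 5 N to reach its stop. Moves with the sliding jaw.
- bridge_front (a point): Centre of the flat front face of the bridge, a solid block on the sliding jaw (48 mm wide, 18 mm thick; the face looks at the fixed jaw and spans 50 to 68 mm above the ledge). A finger that presses the thumb plate can push the jaw open against this face. 25 mm further along the vise's x than the thumb plate's middle. Moves with the sliding jaw.
- seal_mid (a point): Centre of the clamped seal: a plain jade-green resin block 30 x 30 x 60 mm standing on the bar between the jaws, 65 g, its top 84 mm above the ledge. Loose once the vise is open. Not to be touched by the robot.
- spare_seal_mid (a point): Centre of another such seal, 30 x 30 x 60 mm, standing loose on the ledge beside the vise. Leave alone.
- cube_mid (a point): Centre of a loose glass paperweight cube, 45 mm, beside the vise. Leave alone.
- stone_mid (a point): Centre of a loose black grinding stone, 120 x 80 x 20 mm, lying on the ledge. Leave alone.
- pad_case: Red ceramic seal-pad case, 75 x 75 x 30 mm, fixed on the ledge, with its lid flipped open at its +x edge (up to about 110 mm high). Origin: centre of its underside. Leave alone.
- pad_lid_handle (a point): The small brass knob on the seal-pad case's open lid. Leave alone.
There are look-alikes about, which are no part of the job. What is shaped like the part that bears seal_mid but blue, orange or pink is not meant.

How it is judged:
By the outcome, as a careful person would: the job done as asked, in the order asked, and still so for the second after the job is handed in, with the robot touching nothing.
It also fails if it takes over 35 s, if anything falls off the work surface, if the arm or the gripper's body presses on something with over 40 N, if the wrist force passes 120 N, or if a joint passes its speed limit or range.

## Working session

There is one attempt and no reset: what is moved stays moved. The work goes in short steps, Python scripts to look and compute and a tool call to move; the robot and the scene stay as the last step left them, time stands still between calls to the robot, and variables do not carry over. Pictures are saved under pics/ and viewed, about 8 in all and at most 12, crops included, and the job is handed in when it is done.

Besides the shell and the picture viewer there is one more tool, called as name([rows], argument=value, ...), one row to a line, values as JSON. carry_out: Moves the arm, as the interface text tells. Its arguments: {"type":"object","properties":{"plan":{"type":"array"},"squeeze":{"type":"number"}},"required":["plan"]}

```bash
mkdir -p pics
cat > h.py <<'E'
import numpy as np, cv2
from cell import arm
def snap(n,f):
    im,d=arm.get_image(n); cv2.imwrite(f'pics/{f}.png',im[:,:,::-1]); np.save(f'pics/{f}.npy',d); return im,d
def world(n,d,u,v,r=2):
    c=arm.get_calibration(n);K=np.array(c['intrinsics']);R=cv2.Rodrigues(np.array(c['rvec'],float))[0];t=np.array(c['tvec']).ravel()
    p=d[v-r:v+r+1,u-r:u+r+1];z=np.median(p[p>0]) if (p>0).any() else np.nan
    return R.T@(z*np.linalg.inv(K)@[u,v,1]-t)
E
python3 - <<'E'
from h import *
print(arm.observe())
for n in('scene','top'): snap(n,n+'1')
E
```

```text
{'clock': 0.0, 'joints': array([ 1.07137916,  0.43519162,  0.02498568,  1.57411303, -0.01161418,
        1.13399691, -0.0750894 ]), 'dq': array([ 7.62549313e-04,  7.73837961e-05,  5.76471155e-06,  1.68989743e-04,
       -7.06712723e-04, -6.76874394e-04, -2.60553899e-04]), 'joint_efforts': array([-1.48309427e-03, -6.67855597e+01,  9.83886011e-01, -3.14459074e+01,
       -6.06981595e-02,  4.31875361e-02,  1.74414445e-04]), 'position': array([ 0.24134363, -0.57606977,  0.29145836]), 'ee_rot': array([-3.07851152e+00, -6.18823161e-01,  6.88182335e-04]), 'force': array([ 0.67561555, -0.12157933,  0.15153499]), 'ft_torque': array([-0.0202727 ,  0.02611587,  0.01755431]), 'width': 1.0000070650254214}
```

View pics/scene1.png

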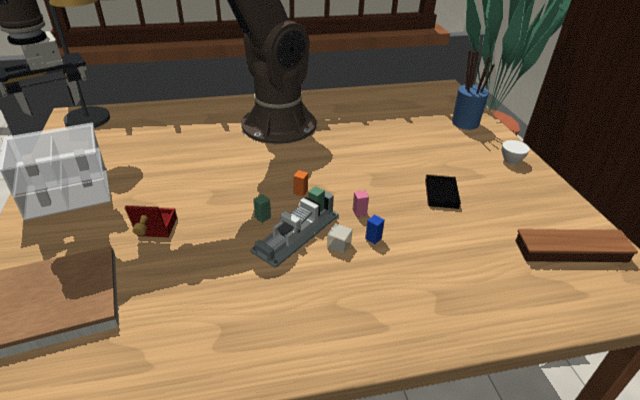

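View pics/top1.png

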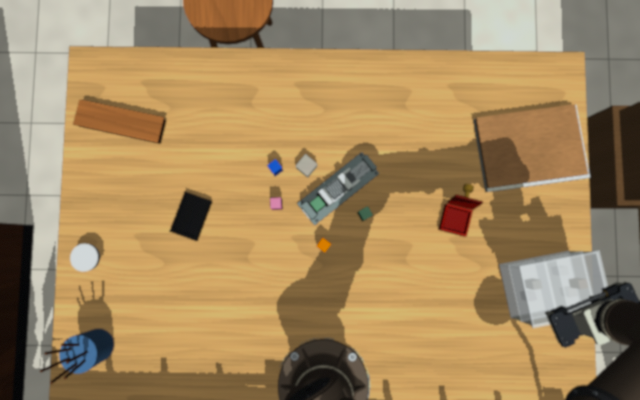

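The vise is centred near top pixel (338,188), with the green seal at (318,203) and the sliding jaw up and to the right of it. The end stop is near (365,162), and loose things stand close by. I'll enlarge this area and measure it.

Run:
```python
from h import *
im=cv2.imread('pics/top1.png');d=np.load('pics/top1.npy')
cv2.imwrite('pics/c1.png',cv2.resize(im[140:260,255:395],None,fx=5,fy=5,interpolation=cv2.INTER_CUBIC))
# height map: vise points
c=arm.get_calibration('top');K=np.array(c['intrinsics']);R=cv2.Rodrigues(np.array(c['rvec'],float))[0];t=np.array(c['tvec']).ravel()
v,u=np.mgrid[135:262,250:400]
z=d[v,u];P=np.stack([u*z,v*z,z],-1)@np.linalg.inv(K).T;P=(P-t)@R
m=((P[...,2]>.006)&(z>0)).astype(np.uint8)
n,l,s,ce=cv2.connectedComponentsWithStats(m)
for i in range(1,n):
    if s[i,4]>20:
        q=P[l==i];r=cv2.minAreaRect((q[:,:2]*1000).astype(np.float32))
        print(i,s[i],'rect',np.round(r[0],1),np.round(r[1],1),round(r[2],1),'zmax',q[:,2].max().round(3))
print(K[0,0],R,t)
```

```text
67 [  47   17   82   73 2311] rect [543.5 -39.5] [ 84.2 248. ] 38.2 zmax 0.091
74 [ 46  18  22  24 302] rect [604.5  50.7] [48.1 51.6] 52.3 zmax 0.053
100 [ 18  24  15  17 153] rect [594.1 138.1] [30.7 29.8] 37.7 zmax 0.067
201 [ 20  61  13  14 154] rect [497.6 135.6] [37.3 35.4] 2.3 zmax 0.067
222 [107  71  16  15 145] rect [ 469.  -110.4] [34.7 38.9] 14.5 zmax 0.07
340 [ 67 102  15  15 127] rect [ 3.816e+02 -1.000e-01] [35.8 31.4] 60.3 zmax 0.068
504.82294225772034 [[ 1.06167203e-02 -9.99943604e-01 -2.73217939e-04]
 [-9.95969776e-01 -1.05501929e-02 -8.90668237e-02]
 [ 8.90589181e-02  1.21771437e-03 -9.96025615e-01]] [0.01264876 0.51096559 1.38123748]
```

View pics/c1.png

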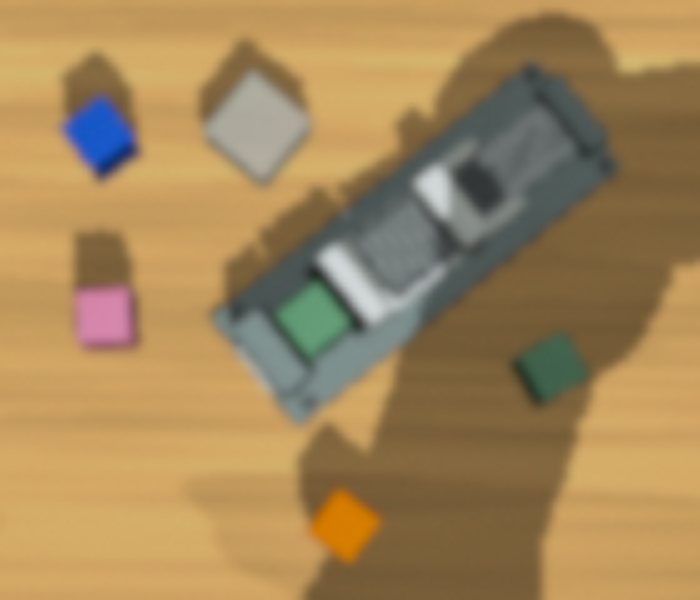

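```bash
cat >> h.py <<'E'
def plane(n,u,v,z):
    c=arm.get_calibration(n);K=np.array(c['intrinsics']);R=cv2.Rodrigues(np.array(c['rvec'],float))[0];t=np.array(c['tvec']).ravel()
    o=-R.T@t;r=R.T@np.linalg.inv(K)@[u,v,1];return o+r*(z-o[2])/r[2]
E
python3 - <<'E'
from h import *
d=np.load('pics/top1.npy')
def q(n,cu,cv,z):
    u,v=255+cu/5-.4,140+cv/5-.4
    print(n,plane('top',u,v,z).round(4),world('top',d,round(u),round(v),1).round(4))
for a in [('base --',214,316,.01),('base -+',300,422,.01),('base +-',532,66,.01),('base ++',618,165,.01),('seal',314,319,.084),('thumb',402,248,.054),('jaw L',330,252,.066),('jaw R',378,318,.066),('bridgefront',445,215,.068),('bridge L',432,185,.068),('bridge R',470,238,.068)]: q(*a)
E
```

```text
base -- [0.4974 0.0761 0.01  ] [0.4973 0.0775 0.0032]
base -+ [0.4385 0.0272 0.01  ] [0.4387 0.0261 0.0054]
base +- [ 0.6412 -0.1018  0.01  ] [ 0.6399 -0.1014  0.0141]
base ++ [ 0.5852 -0.1504  0.01  ] [ 0.5847 -0.1504  0.0057]
seal [0.4905 0.0198 0.084 ] [0.4917 0.0209 0.0821]
thumb [ 0.5321 -0.0276  0.054 ] [ 0.5326 -0.0276  0.0549]
jaw L [0.5283 0.0116 0.066 ] [0.5282 0.0106 0.0667]
jaw R [ 0.4928 -0.0146  0.066 ] [ 0.4933 -0.014   0.0668]
bridgefront [ 0.5488 -0.0502  0.068 ] [ 0.5478 -0.0513  0.0676]
bridge L [ 0.565  -0.0431  0.068 ] [ 0.5639 -0.0431  0.0685]
bridge R [ 0.5364 -0.0638  0.068 ] [ 0.5372 -0.065   0.0661]
```

Run:
```python
from h import *
d=np.load('pics/top1.npy')
for u,v in [(510,275),(530,280),(560,262),(595,258),(540,310),(507,300),(520,255)]: print(u,v,world('top',d,u,v,1).round(3))
```

```text
510 275 [ 0.306 -0.495  0.064]
530 280 [ 0.3   -0.51   0.154]
560 262 [ 0.345 -0.588  0.15 ]
595 258 [ 0.356 -0.675  0.152]
540 310 [ 0.227 -0.534  0.153]
507 300 [ 0.234 -0.508  0.002]
520 255 [ 0.358 -0.549 -0.002]
```

carry_out([
  [0, 0, 2, 0.05, 4],
  [1.5, 3, 4, 0.18, 0],
  [4, 7, 4, 0.3, 0],
  [6, 11, 4, 0.42, 0],
  [8, 15, 4, 0.55, 0],
  [10, 19, 4, 0.68, 0],
  [12.5, 23, 4, 0.8, 0],
  [15, 27, 4, 0.93, 0],
  [17, 31, 4, 1.06, 0],
  [19, 35, 4, 1.18, 0],
  [21, 39, 4, 1.3, 0],
  [23, 43, 4, 1.43, 0],
  [25, 47, 4, 1.55, 0],
  [27, 50, 3, 1.67, 0],
  [28.5, 53, 2, 1.77, 0],
  [29.3, 54.4, 0, 1.85, 0],
  [29.3, 54.4, -3, 1.85, 0],
  [29.3, 54.4, -6, 1.85, 0],
  [29.3, 54.4, -6, 1.85, 0],
  [29.3, 54.4, -6, 1.85, 0],
], squeeze=10)

```text
clock: 2.1
position: [0.5342, -0.0321, 0.2317]
ee_rot: [-1.358, -2.831, 0.003]
force: [0.4, -0.4, 1.3]
width: 0.007
```

Run:
```python
from h import *
from scipy.spatial.transform import Rotation as Ro
o=arm.observe();R=Ro.from_rotvec(o['ee_rot']).as_matrix()
print(o['clock'],o['position'],R.round(3),o['force'],o['width'],o['joints'].round(2))
print('tip',o['position']+R@[0,0,arm.tip_reach])
im,d=snap('wrist','w1')
T=np.array(arm.get_calibration('wrist')['tool_from_camera']);K=arm.get_calibration('wrist')['intrinsics'];print(T.round(3),K)
```

```text
2.1 [ 0.53421792 -0.03211361  0.23172578] [[-0.626  0.78  -0.002]
 [ 0.78   0.626 -0.001]
 [ 0.001 -0.002 -1.   ]] [ 0.35404095 -0.35125002  1.26220853] 0.006539691695924786 [ 0.39  0.42 -0.57  1.83  0.27  0.97  0.38]
tip [ 0.53407328 -0.03216066  0.16622595]
[[ 0.    -0.957 -0.291  0.078]
 [ 1.     0.     0.    -0.001]
 [-0.    -0.291  0.957 -0.093]
 [ 0.     0.     0.     1.   ]] [[285.55478424   0.         321.01511041]
 [  0.         285.55478424 202.59482947]
 [  0.           0.           1.        ]]
```

View pics/w1.png

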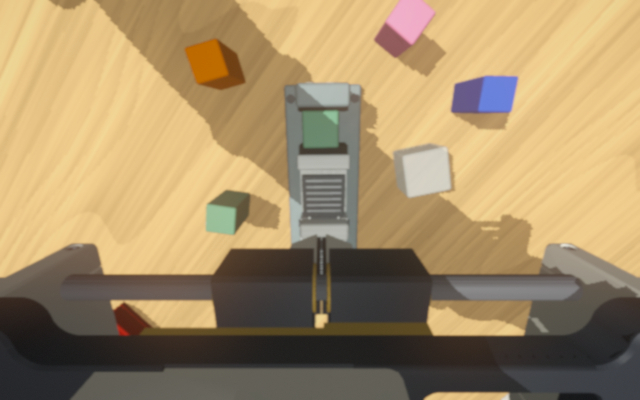

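The wrist view is aligned with the bar. It shows the seal at (321,130), the jaw plate at (323,162), the thumb plate at (323,195) and the bridge's front edge at about (323,220). I'll check the position with the wrist depth.

Run:
```python
from h import *
d=np.load('pics/w1.npy')
T=np.array(arm.get_calibration('wrist')['tool_from_camera']);K=np.array(arm.get_calibration('wrist')['intrinsics'])
for n,u,v in [('seal',321,130),('jaw',323,162),('thumbtop',323,176),('thumb',323,195),('thumb low',323,214),('br',323,229),('thumbL',303,195),('thumbR',345,195)]:
    z=d[v,u];p=T@np.r_[z*np.linalg.inv(K)@[u,v,1],1];print(n,(p[:3]*1000).round(1),'h',round(231.7-p[2]*1000,1))
im=cv2.imread('pics/w1.png');cv2.imwrite('pics/c2.png',cv2.resize(im[80:310,200:440],None,fx=2.5,fy=2.5,interpolation=cv2.INTER_CUBIC))
```

```text
seal [ 67.3  -0.6 149. ] h 82.7
jaw [ 38.4   1.3 166.1] h 65.6
thumbtop [ 23.8   1.4 174.1] h 57.6
thumb [  4.2   1.4 177.5] h 54.2
thumb low [-17.6   1.5 183.3] h 48.4
br [-25.6   1.4 162.5] h 69.2
thumbL [  3.9 -18.2 178.3] h 53.4
thumbR [ -2.3  25.1 201.2] h 30.5
```

View pics/c2.png

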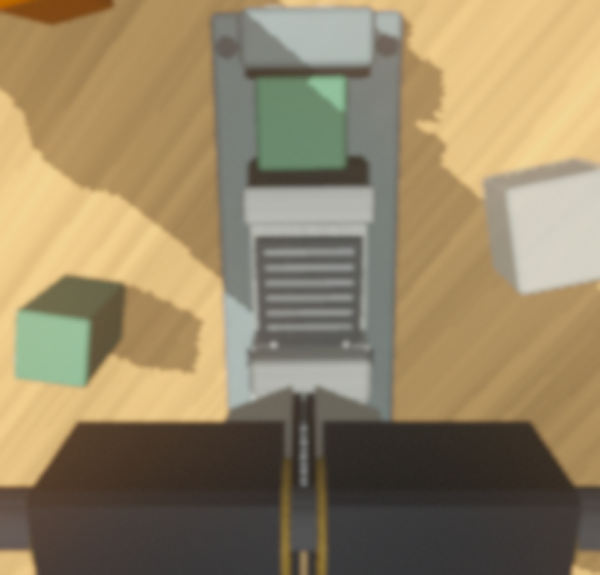

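The crop confirms it: the tips are over the bridge side of the thumb plate, about 5 mm past its middle, with about 10 mm of clearance to the bridge. Descending.

carry_out([
  [0, 0, -3, 0, 0],
  [0, 0, -6, 0, 0],
  [0, 0, -8.5, 0, 0],
  [0, 0, -10, 0, 0],
  [0, 0, -10.5, 0, 0],
  [0, 0, -10.5, 0, 0],
  [0, 0, -10.5, 0, 0],
])

```text
clock: 2.85
position: [0.5358, -0.032, 0.1291]
ee_rot: [1.359, 2.83, 0.0]
force: [-0.8, -0.1, 0.9]
width: 0.002
```

carry_out([
  [0, 0, -0.3, 0, 0],
  [0, 0, -0.6, 0, 0],
  [0, 0, -0.9, 0, 0],
  [0, 0, -0.9, 0, 0],
  [0, 0, -0.9, 0, 0],
])

```text
clock: 3.35
position: [0.5359, -0.032, 0.1201]
ee_rot: [1.359, 2.83, 0.0]
force: [-0.5, 0.1, 0.2]
width: 0.004
```

carry_out([
  [0, 0, -0.2, 0, 0],
  [0, 0, -0.4, 0, 0],
  [0, 0, -0.5, 0, 0],
  [0, 0, -0.5, 0, 0],
  [0, 0, -0.5, 0, 0],
])

```text
clock: 3.85
position: [0.5361, -0.0321, 0.1152]
ee_rot: [1.359, 2.83, 0.0]
force: [-0.5, 0.8, 2.6]
width: 0.008
```

carry_out([
  [0, 0, -0.2, 0, 0],
  [0, 0, -0.4, 0, 0],
  [0, 0, -0.4, 0, 0],
  [0, 0, -0.4, 0, 0],
])

```text
clock: 4.25
position: [0.5362, -0.0321, 0.1116]
ee_rot: [1.358, 2.829, 0.0]
force: [-3.0, -1.4, 10.9]
width: 0.004
```

carry_out([
  [0.2, -0.25, -0.05, 0, 0],
  [0.4, -0.5, -0.05, 0, 0],
  [0.6, -0.75, -0.05, 0, 0],
  [0.85, -1.05, -0.05, 0, 0],
  [1.05, -1.3, -0.05, 0, 0],
  [1.25, -1.56, -0.05, 0, 0],
  [1.25, -1.56, -0.05, 0, 0],
])

```text
clock: 4.95
position: [0.5491, -0.048, 0.1117]
ee_rot: [1.358, 2.828, 0.0]
force: [-0.5, -1.0, 10.2]
width: 0.005
```

Run:
```python
from h import *
o=arm.observe();print(o['position'],o['force'])
im,d=snap('wrist','w2');cv2.imwrite('pics/c3.png',cv2.resize(im[20:310,160:480,::-1],None,fx=2,fy=2,interpolation=cv2.INTER_CUBIC))
```

```text
[ 0.54914296 -0.04797163  0.11165145] [-0.46890702 -1.0171604  10.24246341]
```

View pics/c3.png

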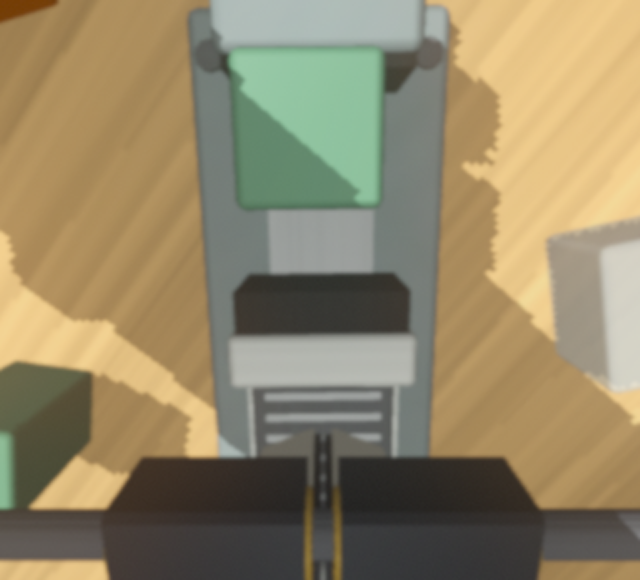

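The jaw is sliding and there is a clear gap to the seal, which is still upright. I'll keep pressing and push on to the stop.

carry_out([
  [0.2, -0.25, 0, 0, 0],
  [0.45, -0.55, 0, 0, 0],
  [0.7, -0.85, 0, 0, 0],
  [0.95, -1.15, 0, 0, 0],
  [1.2, -1.5, 0, 0, 0],
  [1.4, -1.75, 0, 0, 0],
  [1.65, -2.05, 0, 0, 0],
  [1.85, -2.3, 0, 0, 0],
  [1.9, -2.4, 0, 0, 0],
  [1.9, -2.4, 0, 0, 0],
])

```text
clock: 6.0
position: [0.5676, -0.0703, 0.1118]
ee_rot: [1.357, 2.83, 0.002]
force: [-4.0, 4.6, 9.1]
width: 0.008
```

carry_out([
  [0.1, -0.13, 0, 0, 0],
  [0.2, -0.25, 0, 0, 0],
  [0.25, -0.3, 0, 0, 0],
  [0.25, -0.3, 0, 0, 0],
])

```text
clock: 6.4
position: [0.569, -0.0716, 0.1118]
ee_rot: [1.356, 2.834, 0.003]
force: [-5.0, 5.1, 9.4]
width: 0.001
```

carry_out([
  [0.2, -0.25, 0, 0, 0],
  [0.4, -0.5, 0, 0, 0],
  [0.4, -0.5, 0, 0, 0],
  [0.4, -0.5, 0, 0, 0],
])

```text
clock: 6.8
position: [0.5702, -0.0726, 0.1117]
ee_rot: [-1.349, -2.83, -0.004]
force: [-13.5, 11.1, 17.2]
width: 0.004
```

Run:
```python
from h import *
o=arm.observe();print(o['position'],o['force'])
im,d=snap('wrist','w3')
im,d=snap('top','t3')
a=cv2.resize(im[140:260,255:395,::-1],None,fx=5,fy=5,interpolation=cv2.INTER_CUBIC);cv2.imwrite('pics/c4.png',a)
```

```text
[ 0.57021406 -0.07261758  0.11174332] [-13.46510593  11.1420639   17.17869091]
```

View pics/w3.png

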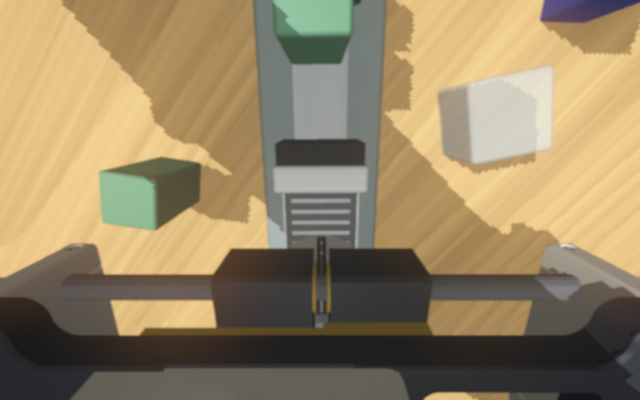

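Run:
```python
from h import *
from scipy.spatial.transform import Rotation as Ro
o=arm.observe();R=Ro.from_rotvec(o['ee_rot']).as_matrix()
c=arm.get_calibration('wrist');T=np.array(c['tool_from_camera']);K=np.array(c['intrinsics'])
d=np.load('pics/w3.npy');d1=np.load('pics/w1.npy')
def W(d,u,v,pos,R):
    return pos+R@(T@np.r_[d[v,u]*np.linalg.inv(K)@[u,v,1],1])[:3]
U=np.array([.625,-.78])
for v in range(160,204,4):
    p=W(d,320,v,o['position'],R);print(v,p.round(4),'along',((p[:2]-[.5406,-.0372])@U).round(4))
R1=np.array([[-.626,.78,-.002],[.78,.626,-.001],[.001,-.002,-1]]);P1=np.array([.53422,-.03211,.23173])
print('before')
for v in range(146,182,3):
    p=W(d1,323,v,P1,R1);print(v,p.round(4),'along',((p[:2]-[.5406,-.0372])@U).round(4))
```

```text
160 [ 0.5329 -0.0283  0.0639] along -0.0117
164 [ 0.534  -0.0297  0.065 ] along -0.0099
168 [ 0.5351 -0.0311  0.0662] along -0.0082
172 [ 0.5364 -0.0326  0.0663] along -0.0062
176 [ 0.5377 -0.0342  0.0659] along -0.0041
180 [ 0.5389 -0.0358  0.0659] along -0.0021
184 [ 0.5404 -0.0375  0.065 ] along 0.0001
188 [ 0.5415 -0.039   0.0657] along 0.002
192 [ 0.5427 -0.0405  0.0663] along 0.0039
196 [ 0.5474 -0.0463  0.0466] along 0.0113
200 [ 0.5488 -0.0481  0.047 ] along 0.0136
before
146 [0.5007 0.0109 0.0838] along -0.0625
149 [0.5036 0.0074 0.0642] along -0.0579
152 [0.5052 0.0055 0.0658] along -0.0554
155 [0.5068 0.0035 0.0666] along -0.0528
158 [0.5085 0.0013 0.0663] along -0.0501
161 [ 0.5102 -0.0008  0.0663] along -0.0474
164 [ 0.512  -0.003   0.0657] along -0.0446
167 [ 0.5137 -0.0051  0.0657] along -0.0418
170 [ 0.5196 -0.0121  0.031 ] along -0.0327
173 [ 0.5215 -0.0145  0.0316] along -0.0297
176 [ 0.52   -0.0129  0.0577] along -0.0318
179 [ 0.5219 -0.0152  0.0573] along -0.0289
```

The jaw plate's back edge moved from about −40 mm to +5 mm along the bar, which is the full 45 mm, and the push force now rises against the stop. I'll lift straight up without drawing back, so the jaw isn't dragged shut.

carry_out([
  [0.1, -0.12, 0, 0, 0],
  [0.1, -0.12, 0.3, 0, 0],
  [0.1, -0.12, 0.7, 0, 0],
  [0.1, -0.12, 1.2, 0, 0],
  [0.0, 0.0, 2, 0, 0],
  [0, 0, 4, 0, 0],
  [0, 0, 8, 0, 0],
  [0, 0, 12, 0, 0],
  [0, 0, 16, 0, 0],
  [0, 0, 18, 0, 0],
  [0, 0, 18, 0, 0],
])

```text
clock: 8.0
position: [0.572, -0.073, 0.2959]
ee_rot: [1.353, 2.834, 0.007]
force: [0.1, 0.2, -0.3]
width: 0.007
```

Run:
```python
from h import *
o=arm.observe();print(o['clock'],o['position'],o['force'])
im,d=snap('wrist','w4')
```

```text
8.0 [ 0.57201721 -0.07304991  0.29592678] [ 0.07462322  0.15566203 -0.34467838]
```

View pics/w4.png

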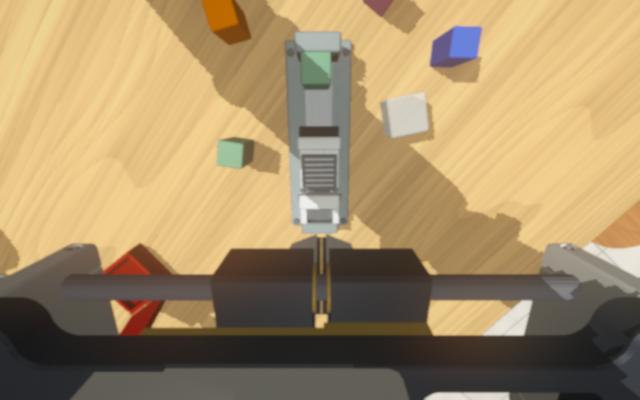

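The jaw now sits against the end stop (320,210) and the seal stands at (316,68). I'll check the numbers and hand in.

Run:
```python
from h import *
from scipy.spatial.transform import Rotation as Ro
o=arm.observe();R=Ro.from_rotvec(o['ee_rot']).as_matrix()
c=arm.get_calibration('wrist');T=np.array(c['tool_from_camera']);K=np.array(c['intrinsics']);d=np.load('pics/w4.npy');U=np.array([.625,-.78])
for u,v in [(315,66)]+[(320,v) for v in range(136,162,3)]+[(320,172)]:
    p=o['position']+R@(T@np.r_[d[v,u]*np.linalg.inv(K)@[u,v,1],1])[:3];print(v,p.round(4),((p[:2]-[.5406,-.0372])@U).round(4))
print(arm.sign_off())
```

```text
66 [0.4874 0.0207 0.0815] -0.0784
136 [ 0.5339 -0.0291  0.0611] -0.0105
139 [ 0.5358 -0.0314  0.065 ] -0.0075
142 [ 0.5378 -0.034   0.0643] -0.0042
145 [ 0.5399 -0.0365  0.0639] -0.0009
148 [ 0.542  -0.0391  0.0636] 0.0024
151 [ 0.5465 -0.0447  0.0302] 0.0095
154 [ 0.547  -0.0453  0.0537] 0.0103
157 [ 0.5491 -0.0479  0.0545] 0.0136
160 [ 0.5513 -0.0506  0.0542] 0.0171
172 [ 0.5603 -0.0618  0.053 ] 0.0315
the job is handed in; nothing more can be done
None
```

The vise is open: I pressed the release lever down to its stop with the closed fingertips. Still pressing, I pushed the jaw back to the end stop, lifted straight off and handed the job in. The clock read about 8 s, against the limit of 35 s.

- **Jaw travel:** the jaw plate moved about 45 mm, the full travel. The push force rose to about 17 N against the stop. After the lift the jaw was still at the stop, measured to within about 2 mm.
- **Lever:** it has sprung back up to rest, with the thumb plate at about 54 mm.
- **Seal:** it stands upright within about 3 mm of its first measured position, which is about my measuring error. The robot did not go near it.
- **Robot:** it is clear of everything, with about 0 N on the tool.
- **Other things on the ledge:** those in the last wrist view look undisturbed, but I did not measure them again. The grinding stone and the pad-lid knob were not clearly in that view; the arm's path stayed well above the pad case and did not pass over the stone.

No check failed or disagreed.

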